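# Get the sawn blank out from behind the cans and into the drill vise

### The arm

A 6-joint arm with a two-finger parallel gripper is mounted at the origin on the work surface. World frame = base frame: x ahead of the robot, y to its left, z up, the work surface at z = 0. Lengths are in m, angles in rad, forces in N, time in s.
With the tool pointing down it reaches from about 0.3 to 0.875 m from the base axis. Payload 6.4 kg.
Tool frame: the origin (TCP) lies on the centre line of the jaws, within the pads' length; the fingertips stand 22 mm ahead of it and the grasp point (between the pads) lies 3 mm ahead of it; z points along the fingers, y is the line along which they close (so a half turn about z gives the same grasp; the last joint's range is limited). The gripper opens to 85 mm and grips with 20 to 120 N. Pads are 22 mm wide; open, the fingers measure 114 mm over their backs; the gripper's body (76 mm by 85 mm) begins 54 mm behind the grasp point. The pads swing forward as they close: fully open they stand 13 mm farther back than shut.
Start: joints at [0.958, 0.181, 1.607, -0, 1.354, -0.206], TCP at [0.228, 0.528, 0.253] pointing down, gripper open.
Joint ranges: [-2.99, 2.99], [-0.89, 2.07], [0.3, 2.58], [-1.14, 4.28], [0, 2.63], [-3.12, 3.12]. Speed limits (rad/s): [2.57, 2.57, 3.01, 3.14, 3.14, 3.14].

### API

Orientations are given as a unit quaternion [w, x, y, z].
In Python, from workcell import monitor, vision, order gives the robot as it stands.
- The arm moves only by the shell command python3 -m pendant 'ROWS' [FORCE]. ROWS is JSON, one flat list of numbers, 7 for each row, row after row: the turn, a rotation vector about the tool's x, y, z in rad, then the shift along the tool's x, y, z in m, then the finger opening in m, from 0 to 0.0854. In form: [wx, wy, wz, tx, ty, tz, gripper, wx, wy, wz, tx, ty, tz, gripper, ...]. A call has exactly 10 rows; each row is the pose to reach, as a shift and turn from the pose commanded when the call began, along the tool's axes at that moment; what a row does not reach only later rows make up. A row lasts 1/12 s, in which the tool goes at most 41.7 mm and 7.16 degrees, less where a joint would pass 70% of its speed; a pose out of reach is approached as far as the arm can. A call with a gripper value outside its range is refused whole. The fingers move at their own pace and stop on an object; FORCE is the grip in N (left out, the last holds). Time passes only in rows, so rows that repeat a pose let the fingers close, or fill a call up. It gives the time, the measured TCP pose, the force, the opening and the grip force at its end, in the units of the state.
- monitor.get_state(): the state, without advancing time (a new reading comes with each control period).
- vision.capture(name): name is "scene" or "side" or "wrist"; returns (picture, depth): 400x640x3 uint8, red, green, blue; 400x640 float32, m along the optical axis (not along the pixel's ray), 0 where there is no reading.
- vision.get_calibration(name): a dict with "fx", "fy", "cx", "cy" (pixels), "dist" ([k1, k2, p1, p2, k3] as OpenCV has them; the pictures are not rectified), "R" (3x3) and "t" (3): a world point X has camera coordinates R X + t. Camera axes: x right, y down, z forward; pixel columns grow to the right and rows downward; lengths in m; the calibration is good to about 2 mm. A picture is of the moment at which its call begins: read the wrist's pose just before it. get_calibration takes no time and is no camera call; for the wrist camera it gives the pose at the moment of the call.
- order.sign_off(): hands the job in; it is judged then, once.
The state is a dict: "t": time; "joint_positions": joint angles; "qvel": joint speeds; "effort": joint torques, N m; "ee_pos": TCP position; "tcp_rot": TCP orientation; "ft_force": force on the tool from outside, world axes, zero at the start; "wrist_torque": the same for the moment, N m; "grip_width": opening from 0.0 (shut) to 1.0 (fully open); "gripper_force": force on a finger pad.
Only numpy, scipy, OpenCV 4.12 (cv2) and the standard library are available. Lean on these libraries where they do the work, as an engineer would, in place of code of your own. Each camera call takes 0.05 s, during which the arm holds its last target. There are 200 camera calls.

### The job

The aerosol can, the rectangular can and the screw-top jar stand in front of a sawn steel blank in the grey shelf bay: first stand all three in the drip tray, then take out the blank and lay it flat on the bed of the drill vise between its open jaws, long side along the jaws and midway along them, ready to be clamped. Then put each container back on the very spot where it stood, the rectangular can with a broad side to the front of the bay again. Keep the containers upright, set everything down rather than dropping it, and leave the grease tin, the wrench and the tape measure alone.

Things in the scene. Friction and masses are not known exactly. Their poses are not given: they have to be found in the camera images.
- aerosol: Aerosol can, white with a grey band and black cap, upright: 53 mm in diameter, 160 mm high (the cap, 50 mm in diameter, begins 121 mm up), about 0.28 kg. Origin: centre of its underside, z up.
- rect_can: Rectangular bare-metal solvent can with a paper label and a black screw cap, upright: 52 mm thick (its x), 85 mm wide (its y), shoulder 115 mm high; the cap (30 mm across, 22 mm off centre to +y) and a wire handle stand on the shoulder up to 133 mm. About 0.35 kg. Origin: centre of its underside, z up. In the bay its broad faces look to the front and back of the bay.
- jar: Clear screw-top jar of washers with a metal lid, upright: 66 mm in diameter up to 72 mm height, lid 63 mm in diameter from 78 to 95 mm height. About 0.30 kg. Origin: centre of its underside, z up.
- blank: Sawn steel blank, a bright rectangular block 32 mm (x) by 60 mm (y) and 40 mm high, about 0.6 kg, lying flat behind the three containers. Origin: centre of its underside, z up.
- bay: Fixed grey sheet-steel shelf bay on the bench, open on top: 152 mm deep (x) by 366 mm wide (y), floor 3 mm thick, sides and back (+x) 55 mm high with 3 mm walls, front (-x) lip 15 mm high. Origin: centre of its underside. The containers stand side by side along its y about 30 mm in front of its centre line, 105 mm apart, in any order; the blank lies behind them, about 28 mm behind the centre line.
- tray: Fixed bright metal drip tray, empty, the place to set the containers aside: 340 mm (x) by 150 mm (y) outside, walls 3 mm thick, rim 18 mm high, floor 3 mm above the bench. Origin: centre of its underside. It stands to one side of the bay, the vise to the other. Room for three containers in a row along its x, 100 mm apart.
- vise: Fixed grey drill vise. Origin: on the bench under the middle of the jaw opening. Jaw faces at x = -26 and +26 mm run along y from -50 to +50 mm, tops 67 mm above the bench; the flat bed between them is 35 mm above the bench, 80 mm wide in y. A screw with cross handle reaches to x = -160 mm, 61 mm high. The blank belongs with its origin 35 mm above the vise's, its y along the vise's y (either way).
- grease_tin: Bystander: flat round grease tin, 61 mm in diameter, 35 mm high, in the bay's back corner at +y. Origin: centre of its underside. Not to be moved.
- wrench: Bystander: wrench, 170 mm long, lying on the bench in front of the bay, along its own x. Not to be moved.
- tape: Bystander: yellow tape measure standing on edge on the bench in front of the bay, 30 mm (x) by 65 mm (y) by 65 mm high. Origin: centre of its underside. Not to be moved.
Mind the look-alikes: they are no part of the job. What is shaped like the rect_can but green, orange or pink is not meant.

How it is judged:
On the way, in this order (a step that is already met when the one before it is completed fails the run):
1. all three containers stand upright in the drip tray, let go, with the blank still in the bay (x of aerosol in the frame of tray between -0.165 and 0.165 m and y of aerosol in the frame of tray between -0.07 and 0.07 m and z of each of aerosol, rect_can, jar in the frame of tray below 0.01 m and angle between each of aerosol, rect_can, jar's own z axis and vertical below 0.1 rad and contact force between the fingers and aerosol below 0.1 N and x of rect_can in the frame of tray between -0.165 and 0.165 m and y of rect_can in the frame of tray between -0.07 and 0.07 m and contact force between the fingers and rect_can below 0.1 N and x of jar in the frame of tray between -0.165 and 0.165 m and y of jar in the frame of tray between -0.07 and 0.07 m and contact force between the fingers and jar below 0.1 N and x of blank in the frame of bay between -0.075 and 0.075 m and y of blank in the frame of bay between -0.18 and 0.18 m and z of blank in the frame of bay below 0.01 m), for 0.2 s.
2. the blank lies flat on the vise bed between the jaws, along them and midway, let go, with the containers still in the tray (x of blank in the frame of vise between -0.014 and 0.014 m and y of blank in the frame of vise between -0.015 and 0.015 m and z of blank in the frame of vise between 0.03 and 0.04 m and angle between the y axis of blank and the y axis of vise, either way round below 0.35 rad and angle between each of blank, aerosol, rect_can, jar's own z axis and vertical below 0.1 rad and contact force between the fingers and blank below 0.1 N and x of aerosol in the frame of tray between -0.165 and 0.165 m and y of aerosol in the frame of tray between -0.07 and 0.07 m and z of each of aerosol, rect_can, jar in the frame of tray below 0.01 m and contact force between the fingers and aerosol below 0.1 N and x of rect_can in the frame of tray between -0.165 and 0.165 m and y of rect_can in the frame of tray between -0.07 and 0.07 m and contact force between the fingers and rect_can below 0.1 N and x of jar in the frame of tray between -0.165 and 0.165 m and y of jar in the frame of tray between -0.07 and 0.07 m and contact force between the fingers and jar below 0.1 N), for 0.2 s.
At the end, for the whole second after the job is handed in: The blank lies flat on the vise bed between the jaws, within 15 mm of midway along them and within 0.35 rad of parallel to them; each container stands upright (within 0.1 rad) within 15 mm of where it stood at the start, the rectangular can square to the bay within 0.35 rad; all let go and at rest (x of blank in the frame of vise between -0.014 and 0.014 m and y of blank in the frame of vise between -0.015 and 0.015 m and z of blank in the frame of vise between 0.03 and 0.04 m and angle between the y axis of blank and the y axis of vise, either way round below 0.35 rad and angle between each of blank, aerosol, rect_can, jar's own z axis and vertical below 0.1 rad and contact force between the fingers and blank below 0.1 N and distance of each of aerosol, rect_can, jar from where it was at the start of the episode below 0.015 m and contact force between the fingers and aerosol below 0.1 N and linear speed of each of aerosol, rect_can, jar, blank below 0.02 m/s and contact force between the fingers and rect_can below 0.1 N and contact force between the fingers and jar below 0.1 N and angle between the x axis of rect_can and the x axis of bay, either way round below 0.35 rad); the robot touches nothing.
It fails at once if a container is tipped (over 0.6 rad) (angle between any of aerosol, rect_can, jar's own z axis and vertical above 0.6 rad).
It fails at once if a container is let go more than about 30 mm above where it is to stand, or the blank more than 35 mm above the vise bed (dropped) ((height (world z) of aerosol above 0.035 m and contact force between the fingers and aerosol below 0.05 N) or (height (world z) of rect_can above 0.035 m and contact force between the fingers and rect_can below 0.05 N) or (height (world z) of jar above 0.035 m and contact force between the fingers and jar below 0.05 N) or (height (world z) of blank above 0.07 m and contact force between the fingers and blank below 0.05 N)).
It fails at once if the grease tin, the wrench or the tape measure is moved by more than 30 mm (distance of any of grease_tin, wrench, tape from where it was at the start of the episode above 0.03 m).
It also fails if it takes over 141 s, if anything falls off the work surface, if the arm or the gripper's body presses on something with over 40 N, if the wrist force passes 120 N, or if a joint passes its speed limit or range.

## Working session

There is one attempt and no reset: what is moved stays moved. The work goes in short steps, Python scripts to look and compute and a shell command to move; the robot and the scene stay as the last step left them, time stands still between calls to the robot, and variables do not carry over. Pictures are saved under pics/ and viewed, at most 16 in all, crops included, and the job is handed in when it is done.

```bash
ls; mkdir -p pics; python3 - <<'E'
from workcell import monitor, vision
import cv2, numpy as np
print(monitor.get_state())
for n in ("scene","side"):
    p,d=vision.capture(n); cv2.imwrite(f"pics/{n}0.png",p[:,:,::-1]); np.save(f"pics/{n}0.npy",d); print(n,{k:np.round(v,3).tolist() for k,v in vision.get_calibration(n).items()})
E
```

```text
pics
{'t': 0.0, 'joint_positions': array([ 9.57692135e-01,  1.81530007e-01,  1.60804781e+00, -7.43303345e-06,
        1.35380553e+00, -2.06304449e-01]), 'qvel': array([ 1.95102278e-03, -3.30886956e-05, -7.23707268e-04, -1.69019484e-03,
       -2.15504450e-04, -4.52191564e-04]), 'effort': array([-2.16596400e-04, -4.44873726e+01, -3.51337945e+01, -2.66752431e-04,
        9.31910996e-03, -1.93833472e-06]), 'ee_pos': array([0.22718514, 0.527633  , 0.2523711 ]), 'tcp_rot': array([-3.53321302e-04,  2.01999409e-01,  9.79385234e-01, -8.22689489e-04]), 'ft_force': array([-0.60990859,  0.02193297,  0.26604087]), 'wrist_torque': array([-0.01665926, -0.00166625,  0.03567095]), 'gripper_force': 0.0, 'grip_width': 1.0000233423478415}
scene {'fx': 398.428, 'fy': 398.428, 'cx': 321.63, 'cy': 191.98, 'dist': [0.02, 0.0, 0.0, 0.0, 0.0], 'R': [[0.057, 0.998, -0.012], [0.623, -0.045, -0.781], [-0.78, 0.037, -0.625]], 't': [0.06, -0.246, 1.675]}
side {'fx': 443.289, 'fy': 443.289, 'cx': 320.636, 'cy': 201.421, 'dist': [0.02, 0.0, 0.0, 0.0, 0.0], 'R': [[1.0, -0.007, -0.005], [-0.009, -0.754, -0.657], [0.001, 0.657, -0.754]], 't': [-0.439, -0.044, 1.18]}
```

View pics/scene0.png

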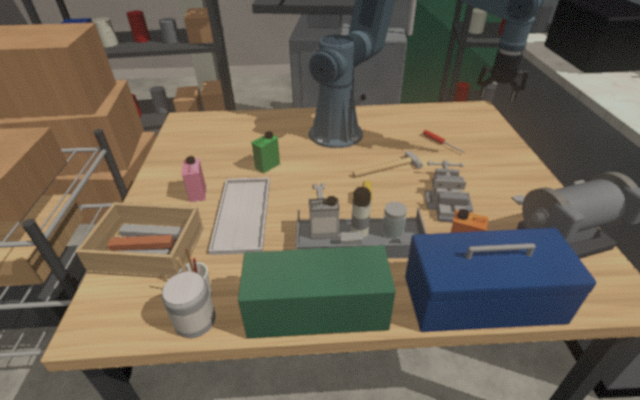

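View pics/side0.png

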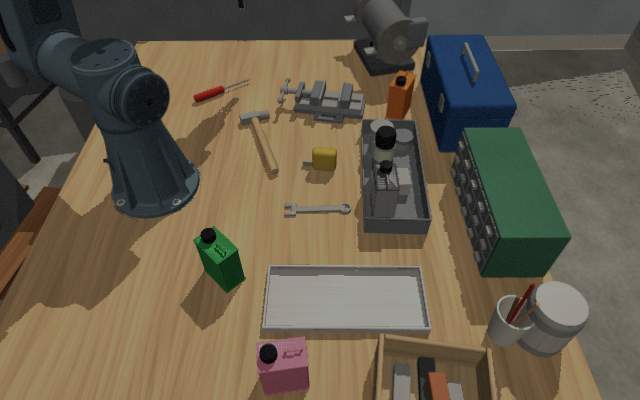

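The scene view looks from +x: tray on the left (y<0), bay in the middle with rect_can, aerosol and jar at about (325,215), (361,210) and (395,218), and vise at (448,190) on the right. The tape and wrench lie in front of the bay. Next I'll build a top-down height map.

```bash
cat > h.py <<'E'
import numpy as np, cv2
from workcell import monitor, vision
def cloud(d,c):
    v,u=np.nonzero(d>0); z=d[v,u]
    K=np.array([[c['fx'],0,c['cx']],[0,c['fy'],c['cy']],[0,0,1]])
    n=cv2.undistortPoints(np.stack([u,v],1).astype(np.float64)[:,None],K,np.array(c['dist']))[:,0]
    P=np.c_[n*z[:,None],z]
    return (P-np.array(c['t']))@np.array(c['R']),v,u
def ortho(name,views,x0=.3,x1=.85,y0=-.45,y1=.35,s=1000):
    # image: right = +x ... rows: y decreasing
    H=int((y1-y0)*s);W=int((x1-x0)*s);im=np.zeros((H,W,3),np.uint8);hm=np.full((H,W),-1.)
    for P,col in views:
        o=np.argsort(P[:,2]);P=P[o];col=col[o]
        i=((y1-P[:,1])*s).astype(int);j=((P[:,0]-x0)*s).astype(int)
        k=(i>=0)&(i<H)&(j>=0)&(j<W)
        for ii,jj,zz,cc in zip(i[k],j[k],P[k,2],col[k]):
            a=slice(max(ii-1,0),ii+2);b=slice(max(jj-1,0),jj+2)
            m=hm[a,b]<zz
            hm[a,b][m]=zz; im[a,b][m]=cc[::-1]
    cv2.imwrite(name,im);return hm
E
python3 - <<'E'
from h import *
V=[]
for n in("scene","side"):
    c=vision.get_calibration(n);d=np.load(f"pics/{n}0.npy");p=cv2.imread(f"pics/{n}0.png")[:,:,::-1]
    P,v,u=cloud(d,c);V.append((P,p[v,u]))
    k=(abs(P[:,2])<.01)&(P[:,0]>.3)&(P[:,0]<.5);print(n,np.median(P[k,2]))
hm=ortho("pics/ortho0.png",V,y0=-.4,y1=.4,x0=.25,x1=.85)
h=np.clip((hm+.02)/.2*255,0,255).astype(np.uint8);h=cv2.applyColorMap(h,cv2.COLORMAP_JET)
o=cv2.imread("pics/ortho0.png")
both=np.hstack([cv2.rotate(x,cv2.ROTATE_90_CLOCKWISE) for x in (o,)])
for y in np.arange(-.4,.41,.1): pass
im=cv2.rotate(np.vstack([o]),cv2.ROTATE_90_CLOCKWISE); hh=cv2.rotate(h,cv2.ROTATE_90_CLOCKWISE)
cv2.imwrite("pics/top0.png",im);cv2.imwrite("pics/toph0.png",hh);print(im.shape)
np.savez("pics/c0.npz",a=V[0][0],b=V[1][0])
E
```

```text
scene 0.0006771776881582803
side -0.00102746937204049
(600, 800, 3)
```

View pics/top0.png

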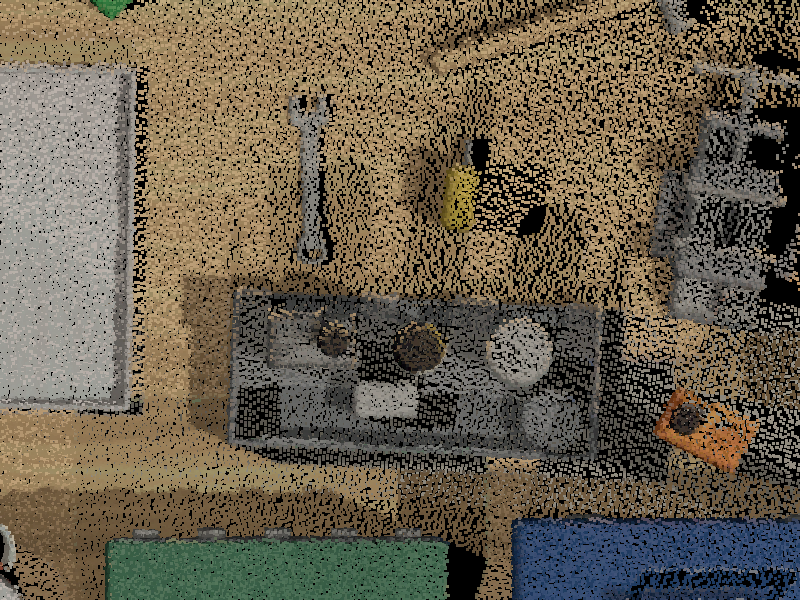

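The ortho map (y = -0.4+col/1000, x = 0.25+row/1000) shows rect_can (312,340), aerosol (419,347), jar (520,352), blank (387,399), grease tin (548,415), vise around (725,215), and the tray at left. The bay is turned about -0.05 rad. Now fitting numerically.

```bash
python3 - <<'E'
from h import *
z=np.load("pics/c0.npz");
for nm in "ab":
    P=z[nm]
    def sel(x0,x1,y0,y1,z0,z1):
        k=(P[:,0]>x0)&(P[:,0]<x1)&(P[:,1]>y0)&(P[:,1]<y1)&(P[:,2]>z0)&(P[:,2]<z1);return P[k]
    def rect(q): 
        if len(q)<8: return len(q)
        r=cv2.minAreaRect((q[:,:2]*1000).astype(np.float32)); return len(q),[np.round(t,1) for t in r],np.round(np.median(q[:,2]),4)
    def circ(q):
        if len(q)<8: return len(q)
        c,r=cv2.minEnclosingCircle((q[:,:2]*1000).astype(np.float32)); return len(q),np.round(c,1),round(r,1),np.round(np.median(q[:,2]),4)
    print(nm)
    print(" bay rim",rect(sel(.52,.73,-.19,.22,.045,.058)))
    print(" can top",rect(sel(.55,.63,-.14,-.035,.108,.119)), "cap",circ(sel(.55,.63,-.14,-.035,.124,.14)))
    print(" aero",circ(sel(.55,.64,-.02,.06,.152,.168)), "side",rect(sel(.55,.64,-.02,.06,.07,.115)))
    print(" jar",circ(sel(.55,.65,.07,.17,.088,.1)))
    print(" blank",rect(sel(.63,.675,-.055,.03,.038,.048)))
    print(" tray rim",rect(sel(.28,.70,-.48,-.25,.011,.021)))
    print(" vise top",rect(sel(.3,.60,.24,.42,.062,.071)))
    print(" bed",rect(sel(.40,.52,.26,.40,.031,.039)))
P=np.r_[z['a'],z['b']]
k=(P[:,0]>.28)&(P[:,0]<.6)&(P[:,1]>.22)&(P[:,1]<.44)&(P[:,2]>.01)&(P[:,2]<.09)
hm=np.zeros((320,220))
for x,y,zz in P[k]:
    i,j=int((x-.28)*1000),int((y-.22)*1000); hm[i-1:i+2,j-1:j+2]=np.maximum(hm[i-1:i+2,j-1:j+2],zz)
im=cv2.applyColorMap(np.clip(hm/.09*255,0,255).astype(np.uint8),cv2.COLORMAP_JET)
im=cv2.resize(im,None,fx=1.8,fy=1.8,interpolation=0)
cv2.imwrite("pics/vise_h.png",im)
E
```

```text
a
 bay rim (701, [array([624.8,  16.3]), array([368.6, 158.3]), np.float64(87.5)], np.float64(0.0537))
 can top (232, [array([587.7, -87.2]), array([58.2, 85.6]), np.float64(1.1)], np.float64(0.1171)) cap (107, array([590.4, -86.8]), 35.6, np.float64(0.1348))
 aero (198, array([597.2,  18.6]), 25.3, np.float64(0.1623)) side (212, [array([611.2,  18.7]), array([51.1, 26.7]), np.float64(85.1)], np.float64(0.0928))
 jar (266, array([601.7, 119.5]), 34.3, np.float64(0.0978))
 blank (194, [array([648.8, -13.2]), array([36.4, 60.5]), np.float64(0.0)], np.float64(0.0433))
 tray rim (517, [array([ 500.1, -372.4]), array([380.9, 215. ]), np.float64(0.0)], np.float64(0.0177))
 vise top (468, [array([428.1, 337.6]), array([102.5, 213. ]), np.float64(78.9)], np.float64(0.0669))
 bed (70, [array([482.2, 323.9]), array([90.8, 88.5]), np.float64(80.9)], np.float64(0.0363))
b
 bay rim (762, [array([627.3,  15.8]), array([372.2, 153.9]), np.float64(87.2)], np.float64(0.0542))
 can top (500, [array([591.4, -88.9]), array([87.9, 53.7]), np.float64(89.3)], np.float64(0.1163)) cap (140, array([593.8, -86.2]), 36.6, np.float64(0.1332))
 aero (246, array([596.7,  17.7]), 25.0, np.float64(0.1609)) side (220, [array([596. ,   5.5]), array([28.4, 52.9]), np.float64(82.1)], np.float64(0.0975))
 jar (188, array([601.7, 119.5]), 32.4, np.float64(0.0959))
 blank (205, [array([651.9, -14.2]), array([61.9, 30.8]), np.float64(88.8)], np.float64(0.0414))
 tray rim (1393, [array([ 488. , -372.4]), array([212.6, 341.7]), np.float64(89.2)], np.float64(0.0184))
 vise top (376, [array([474.5, 328.9]), array([101.6, 118.3]), np.float64(79.3)], np.float64(0.0647))
 bed (267, [array([461.5, 327.7]), array([ 98.1, 122.5]), np.float64(83.7)], np.float64(0.0336))
```

View pics/vise_h.png

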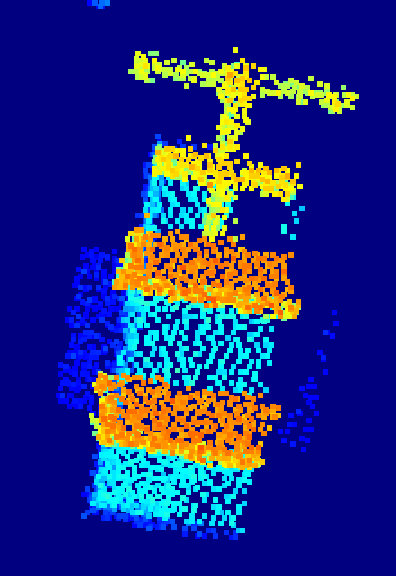

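The vise height map shows the two orange jaws, at rows 230–315 and 375–465, with the cyan bed between them. It is yawed about -0.19 rad, with the opening centred near (197,346). Refining that fit.

```bash
python3 - <<'E'
from h import *
z=np.load("pics/c0.npz")
def edges(t):  return np.round(np.percentile(t,[1,99]),4)
for nm in "ab":
    P=z[nm]
    k=(abs(P[:,0]-.47)<.09)&(abs(P[:,1]-.329)<.09)&(P[:,2]>.058)&(P[:,2]<.075);J=P[k]
    c=np.array([.472,.329])
    for yaw in (-.17,-.19,-.21):
        R=np.array([[np.cos(yaw),-np.sin(yaw)],[np.sin(yaw),np.cos(yaw)]])
        q=(J[:,:2]-c)@R
        f=q[(q[:,0]>0)&(q[:,0]<.08)];m=q[(q[:,0]<0)&(q[:,0]>-.065)]
        top=lambda g:g
        print(nm,yaw,"fixed x",edges(f[:,0]),"y",edges(f[:,1]),"mov x",edges(m[:,0]),"y",edges(m[:,1]),len(f),len(m))
    # tray
    k=(P[:,0]>.29)&(P[:,0]<.68)&(P[:,1]>-.43)&(P[:,1]<-.255)&(P[:,2]>.013)&(P[:,2]<.022)
    T=P[k]; print(" tray x",np.percentile(T[:,0],[1,99]),"y",np.percentile(T[:,1],[1,99]))
    # bay by edges
    k=(P[:,0]>.53)&(P[:,0]<.73)&(P[:,1]>-.20)&(P[:,1]<.23)&(P[:,2]>.049)&(P[:,2]<.058)
    B=P[k]
    for s,l in((-1,'L'),(1,'R')):
        w=B[(abs(B[:,1]-.016-s*.1815)<.012)]; print(" side",l,len(w),w[:,0].min(),w[:,0].max(),np.polyfit(w[:,0],w[:,1],1) if len(w)>5 else '')
    w=B[(B[:,0]>.685)&(abs(B[:,1]-.016)<.17)]; print(" back",len(w),np.polyfit(w[:,1]-.016,w[:,0],1) if len(w)>5 else '')
E
```

```text
a -0.17 fixed x [0.0215 0.0618] y [-0.0482  0.0485] mov x [-0.0602 -0.0256] y [-0.0479  0.0507] 291 236
a -0.19 fixed x [0.0218 0.0614] y [-0.0475  0.0491] mov x [-0.06   -0.0254] y [-0.0487  0.0501] 291 236
a -0.21 fixed x [0.0217 0.0616] y [-0.0468  0.0497] mov x [-0.0602 -0.0246] y [-0.0494  0.0495] 291 236
 tray x [0.31347342 0.65906748] y [-0.41906646 -0.26555272]
 side L 57 0.5379194821043639 0.6927781743999498 [-0.0218944  -0.15051118]
 side R 54 0.5547221845870808 0.6669941535605178 [-0.04856176  0.22695113]
 back 256 [0.04928835 0.69925339]
b -0.17 fixed x [0.0283 0.0618] y [-0.0489  0.0466] mov x [-0.057  -0.0238] y [-0.0472  0.0491] 223 214
b -0.19 fixed x [0.0284 0.062 ] y [-0.0483  0.0474] mov x [-0.057  -0.0236] y [-0.0479  0.0485] 223 214
b -0.21 fixed x [0.0276 0.0624] y [-0.0476  0.0481] mov x [-0.0572 -0.023 ] y [-0.0486  0.0479] 223 214
 tray x [0.31785401 0.65825592] y [-0.42021141 -0.26636622]
 side L 202 0.5417052877035268 0.6943811218165759 [-0.03236253 -0.14581245]
 side R 94 0.5589394596761711 0.7096440175406701 [-0.05270662  0.2290771 ]
 back 210 [0.04648579 0.70003946]
```

```bash
python3 -m pendant '[0,0,0.12,0,0,0,0.0854, 0,0,0.24,0,0,0,0.0854, 0,0,0.36,0,0,0,0.0854, 0,0,0.48,0,0,0,0.0854, 0,0,0.6,0,0,0,0.0854, 0,0,0.72,0,0,0,0.0854, 0,0,0.84,0,0,0,0.0854, 0,0,0.96,0,0,0,0.0854, 0,0,1.08,0,0,0,0.0854, 0,0,1.2,0,0,0,0.0854]' 30
```

```text
t: 0.93
ee_pos: [0.2273, 0.5278, 0.2527]
tcp_rot: [0.0, 0.722, 0.692, -0.001]
ft_force: [-0.0, 0.5, 0.0]
grip_width: 1.0
gripper_force: 0.0
```

Tool y is now along bay x, tool x along bay y and tool z down. Moving above rect_can in two calls.

```bash
python3 -m pendant '[0,0,0,-0.015,0.01,0,0.0854, 0,0,0,-0.04,0.026,0,0.0854, 0,0,0,-0.073,0.047,0,0.0854, 0,0,0,-0.108,0.07,0,0.0854, 0,0,0,-0.143,0.092,0,0.0854, 0,0,0,-0.178,0.115,0,0.0854, 0,0,0,-0.21,0.136,0,0.0854, 0,0,0,-0.242,0.157,0,0.0854, 0,0,0,-0.272,0.176,0,0.0854, 0,0,0,-0.3,0.194,0,0.0854]'
python3 -m pendant '[0,0,0,-0.035,0.023,0,0.0854, 0,0,0,-0.07,0.046,0,0.0854, 0,0,0,-0.105,0.069,0,0.0854, 0,0,0,-0.14,0.09,0,0.0854, 0,0,0,-0.175,0.113,0,0.0854, 0,0,0,-0.21,0.136,0,0.0854, 0,0,0,-0.245,0.159,0,0.0854, 0,0,0,-0.275,0.178,0,0.0854, 0,0,0,-0.295,0.191,0,0.0854, 0,0,0,-0.3,0.194,0,0.0854]'
cat >> h.py <<'E'
def to(x,y,z=None):
    from scipy.spatial.transform import Rotation as Ro
    s=monitor.get_state();R=Ro.from_quat(s['tcp_rot'],scalar_first=True)
    p=s['ee_pos'];z=p[2] if z is None else z
    print('tool shift',np.round(R.inv().apply(np.array([x,y,z])-p),4),'y-axis',np.round(R.as_matrix()[:,1],4),'t',round(s['t'],2),'pos',np.round(p,4))
E
python3 - <<'E'
from h import *
to(.590,-.088,.2)
c=vision.get_calibration("wrist");p,d=vision.capture("wrist");cv2.imwrite("pics/w1.png",p[:,:,::-1])
P,v,u=cloud(d,c)
def sel(z0,z1,x0=.53,x1=.72,y0=-.18,y1=.2):
    k=(P[:,0]>x0)&(P[:,0]<x1)&(P[:,1]>y0)&(P[:,1]<y1)&(P[:,2]>z0)&(P[:,2]<z1);return (P[k][:,:2]*1000).astype(np.float32)
r=lambda q:(len(q),cv2.minAreaRect(q)) if len(q)>8 else len(q)
print("can",r(sel(.11,.119,y1=-.04)));print("aero",r(sel(.15,.165,y0=-.03,y1=.06)));print("jar",r(sel(.09,.1,y0=.07)));print("blank",r(sel(.04,.047,.625,.68,-.06,.03)))
E
```

```text
t: 1.77
ee_pos: [0.4111, 0.2193, 0.2531]
tcp_rot: [0.0, 0.72, 0.694, -0.0]
ft_force: [0.7, -0.6, -0.8]
grip_width: 0.998
gripper_force: 0.0
t: 2.6
ee_pos: [0.5948, -0.0894, 0.2525]
tcp_rot: [0.0, 0.721, 0.693, -0.0]
ft_force: [-1.1, 0.3, -0.3]
grip_width: 1.0
gripper_force: 0.0
tool shift [ 0.0013 -0.0048  0.0525] y-axis [ 9.992e-01 -3.970e-02 -3.000e-04] t 2.6 pos [ 0.5948 -0.0894  0.2525]
can (2602, ((589.8246459960938, -84.84870910644531), (86.41907501220703, 53.64659118652344), 89.70653533935547))
aero (4133, ((596.5889892578125, 22.60651397705078), (49.52675247192383, 48.997615814208984), 84.4962387084961))
jar 0
blank (1624, ((649.2254638671875, -10.913211822509766), (60.675819396972656, 32.1794548034668), 89.87818145751953))
```

View pics/w1.png

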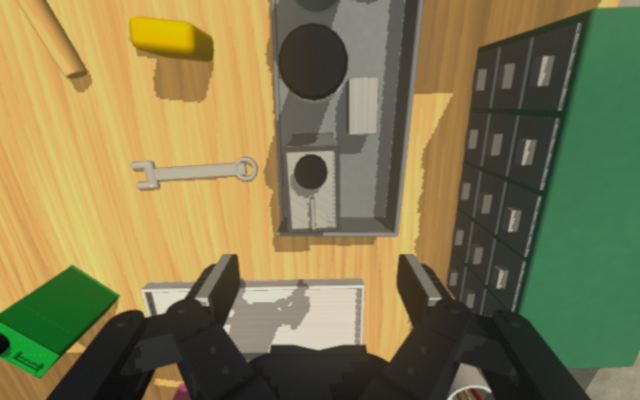

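The wrist view shows the can top at about (313,188), aerosol (313,62) and blank (363,105), which agrees with the fixed cameras to within about 3 mm. Descending to grip the can.

```bash
python3 -m pendant '[0,0,0,0.001,-0.003,0.01,0.0854, 0,0,0,0.003,-0.005,0.03,0.0854, 0,0,0,0.003,-0.005,0.055,0.0854, 0,0,0,0.003,-0.005,0.08,0.0854, 0,0,0,0.003,-0.005,0.1,0.0854, 0,0,0,0.003,-0.005,0.118,0.0854, 0,0,0,0.003,-0.005,0.132,0.0854, 0,0,0,0.003,-0.005,0.143,0.0854, 0,0,0,0.003,-0.005,0.15,0.0854, 0,0,0,0.003,-0.005,0.152,0.0854]'
python3 -m pendant '[0,0,0,0,0,0,0.07, 0,0,0,0,0,0,0.06, 0,0,0,0,0,0,0.05, 0,0,0,0,0,0,0.04, 0,0,0,0,0,0,0.03, 0,0,0,0,0,0,0.02, 0,0,0,0,0,0,0.01, 0,0,0,0,0,0,0, 0,0,0,0,0,0,0, 0,0,0,0,0,0,0]' 40
python3 -c "
from h import *; to(.387,-.343,.2)"
```

```text
t: 3.48
ee_pos: [0.5875, -0.0809, 0.0999]
tcp_rot: [-0.001, 0.719, 0.695, -0.0]
ft_force: [-0.0, 0.5, 0.3]
grip_width: 1.0
gripper_force: 0.0
t: 4.32
ee_pos: [0.5895, -0.0825, 0.1026]
tcp_rot: [0.001, 0.72, 0.694, 0.001]
ft_force: [-1.7, 0.8, 6.8]
grip_width: 0.604
gripper_force: 42.4
tool shift [-0.2677 -0.1928 -0.0977] y-axis [ 0.9994 -0.036   0.0019] t 4.32 pos [ 0.5895 -0.0825  0.1026]
```

```bash
python3 -m pendant '[0,0,0,0,0,-0.006,0, 0,0,0,0,0,-0.02,0, 0,0,0,0,0,-0.04,0, 0,0,0,0,0,-0.06,0, 0,0,0,-0.01,-0.007,-0.078,0, 0,0,0,-0.03,-0.022,-0.088,0, 0,0,0,-0.055,-0.042,-0.09,0, 0,0,0,-0.083,-0.063,-0.09,0, 0,0,0,-0.111,-0.084,-0.09,0, 0,0,0,-0.14,-0.106,-0.09,0]'
python3 -m pendant '[0,0,0,-0.028,-0.021,0,0, 0,0,0,-0.054,-0.041,0,0, 0,0,0,-0.078,-0.059,0,0, 0,0,0,-0.099,-0.075,0,0, 0,0,0,-0.115,-0.087,0,0, 0,0,0,-0.125,-0.095,0,0, 0,0,0,-0.128,-0.097,0.005,0, 0,0,0,-0.128,-0.097,0.015,0, 0,0,0,-0.128,-0.097,0.03,0, 0,0,0,-0.128,-0.097,0.045,0]'
python3 -m pendant '[0,0,0,0,0,0.01,0, 0,0,0,0,0,0.02,0, 0,0,0,0,0,0.028,0, 0,0,0,0,0,0.034,0, 0,0,0,0,0,0.039,0, 0,0,0,0,0,0.042,0, 0,0,0,0,0,0.044,0, 0,0,0,0,0,0.045,0, 0,0,0,0,0,0.045,0, 0,0,0,0,0,0.045,0]'
python3 - <<'E'
from h import *
p,d=vision.capture("side");cv2.imwrite("pics/s2.png",p[:,:,::-1]);print(monitor.get_state()['ee_pos'])
E
```

```text
t: 5.15
ee_pos: [0.4764, -0.219, 0.1912]
tcp_rot: [-0.0, 0.719, 0.695, -0.0]
ft_force: [0.1, -1.1, -3.5]
grip_width: 0.612
gripper_force: 42.3
t: 5.98
ee_pos: [0.3766, -0.3419, 0.1451]
tcp_rot: [-0.0, 0.72, 0.694, 0.0]
ft_force: [-0.5, -0.2, -3.0]
grip_width: 0.609
gripper_force: 42.3
t: 6.82
ee_pos: [0.3765, -0.3432, 0.1026]
tcp_rot: [0.0, 0.72, 0.694, -0.0]
ft_force: [-2.3, 3.7, 4.9]
grip_width: 0.602
gripper_force: 42.9
[ 0.37655333 -0.34316063  0.10261709]
```

View pics/s2.png

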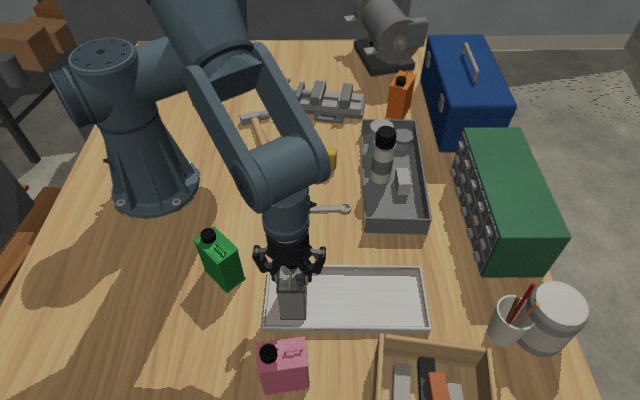

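The can stands in the tray at about (291,292), still gripped. Releasing it, rising, and going to the aerosol.

```bash
python3 -m pendant '[0,0,0,0,0,0,0.06, 0,0,0,0,0,0,0.07, 0,0,0,0,0,0,0.08, 0,0,0,0,0,0,0.0854, 0,0,0,0,0,0,0.0854, 0,0,0,0,0,-0.01,0.0854, 0,0,0,0,0,-0.03,0.0854, 0,0,0,0,0,-0.06,0.0854, 0,0,0,0,0,-0.09,0.0854, 0,0,0,0,0,-0.114,0.0854]'
python3 -m pendant '[0,0,0,0.015,0.008,0,0.0854, 0,0,0,0.04,0.022,0,0.0854, 0,0,0,0.07,0.039,0,0.0854, 0,0,0,0.102,0.057,0,0.0854, 0,0,0,0.134,0.075,0,0.0854, 0,0,0,0.166,0.093,0,0.0854, 0,0,0,0.198,0.111,0,0.0854, 0,0,0,0.23,0.129,0,0.0854, 0,0,0,0.262,0.147,0,0.0854, 0,0,0,0.292,0.164,0,0.0854]'
python3 -m pendant '[0,0,0,0.025,0.014,0,0.0854, 0,0,0,0.048,0.027,0,0.0854, 0,0,0,0.065,0.036,0,0.0854, 0,0,0,0.074,0.041,0,0.0854, 0,0,0,0.0775,0.043,0,0.0854, 0,0,0,0.0775,0.043,0.01,0.0854, 0,0,0,0.0775,0.043,0.025,0.0854, 0,0,0,0.0775,0.043,0.035,0.0854, 0,0,0,0.0775,0.043,0.039,0.0854, 0,0,0,0.0775,0.043,0.04,0.0854]'
python3 -m pendant '[0,0,0,0,0,0.01,0.0854, 0,0,0,0,0,0.022,0.0854, 0,0,0,0,0,0.035,0.0854, 0,0,0,0,0,0.045,0.0854, 0,0,0,0,0,0.052,0.0854, 0,0,0,0,0,0.054,0.08, 0,0,0,0,0,0.054,0.07, 0,0,0,0,0,0.054,0.06, 0,0,0,0,0,0.054,0.05, 0,0,0,0,0,0.054,0.04]'
python3 -m pendant '[0,0,0,0,0,0,0.03, 0,0,0,0,0,0,0.02, 0,0,0,0,0,0,0.01, 0,0,0,0,0,0,0, 0,0,0,0,0,0,0, 0,0,0,0,0,0,0, 0,0,0,0,0,0,0, 0,0,0,0,0,0,0, 0,0,0,0,0,0,0, 0,0,0,0,0,0,0]' 40
python3 - <<'E'
from h import *
p,d=vision.capture("side");cv2.imwrite("pics/s3.png",p[40:340,220:460,::-1]);print(monitor.get_state()['ee_pos'])
E
```

```text
t: 7.7
ee_pos: [0.3765, -0.3432, 0.2182]
tcp_rot: [0.001, 0.72, 0.694, -0.0]
ft_force: [0.1, -0.7, 0.3]
grip_width: 0.999
gripper_force: 0.0
t: 8.53
ee_pos: [0.5515, -0.0549, 0.2162]
tcp_rot: [0.0, 0.72, 0.694, 0.0]
ft_force: [1.0, -0.5, -0.4]
grip_width: 1.002
gripper_force: 0.0
t: 9.37
ee_pos: [0.5952, 0.0182, 0.1737]
tcp_rot: [-0.001, 0.72, 0.694, -0.001]
ft_force: [-0.0, -0.3, -0.2]
grip_width: 0.999
gripper_force: 0.0
t: 10.2
ee_pos: [0.5968, 0.019, 0.1222]
tcp_rot: [0.0, 0.72, 0.694, 0.0]
ft_force: [-1.4, -0.6, 1.6]
grip_width: 0.59
gripper_force: 40.0
t: 11.03
ee_pos: [0.5968, 0.019, 0.1222]
tcp_rot: [0.0, 0.72, 0.694, 0.0]
ft_force: [-1.8, 0.2, 5.6]
grip_width: 0.599
gripper_force: 40.2
[0.59682936 0.01898798 0.12218439]
```

View pics/s3.png

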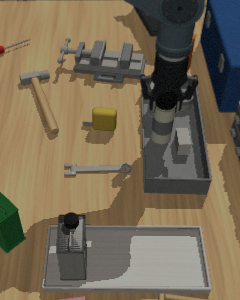

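The aerosol is gripped at about (163,115) in the crop, and the can stands in the tray. Carrying the aerosol to the middle slot.

```bash
python3 -m pendant '[0,0,0,0,0,-0.006,0, 0,0,0,0,0,-0.02,0, 0,0,0,0,0,-0.04,0, 0,0,0,0,0,-0.06,0, 0,0,0,-0.01,-0.003,-0.078,0, 0,0,0,-0.03,-0.009,-0.088,0, 0,0,0,-0.058,-0.017,-0.09,0, 0,0,0,-0.09,-0.026,-0.09,0, 0,0,0,-0.124,-0.035,-0.09,0, 0,0,0,-0.16,-0.045,-0.09,0]'
python3 -m pendant '[0,0,0,-0.035,-0.01,0,0, 0,0,0,-0.07,-0.02,0,0, 0,0,0,-0.105,-0.03,0,0, 0,0,0,-0.137,-0.039,0,0, 0,0,0,-0.164,-0.047,0,0, 0,0,0,-0.185,-0.053,0,0, 0,0,0,-0.199,-0.057,0,0, 0,0,0,-0.206,-0.059,0.005,0, 0,0,0,-0.206,-0.059,0.018,0, 0,0,0,-0.206,-0.059,0.034,0]'
python3 -m pendant '[0,0,0,0,0,0.014,0, 0,0,0,0,0,0.027,0, 0,0,0,0,0,0.037,0, 0,0,0,0,0,0.045,0, 0,0,0,0,0,0.05,0, 0,0,0,0,0,0.053,0, 0,0,0,0,0,0.055,0, 0,0,0,0,0,0.056,0, 0,0,0,0,0,0.056,0, 0,0,0,0,0,0.056,0]'
python3 -m pendant '[0,0,0,0,0,0,0.06, 0,0,0,0,0,0,0.07, 0,0,0,0,0,0,0.08, 0,0,0,0,0,0,0.0854, 0,0,0,0,0,0,0.0854, 0,0,0,0,0,-0.01,0.0854, 0,0,0,0,0,-0.03,0.0854, 0,0,0,0,0,-0.055,0.0854, 0,0,0,0,0,-0.08,0.0854, 0,0,0,0,0,-0.094,0.0854]'
python3 - <<'E'
from h import *
p,d=vision.capture("side");cv2.imwrite("pics/s4.png",p[40:340,220:460,::-1]);print(monitor.get_state()['ee_pos'])
c=vision.get_calibration("side");P,v,u=cloud(d,c)
k=(abs(P[:,0]-.602)<.05)&(abs(P[:,1]-.12)<.05)&(P[:,2]>.09)&(P[:,2]<.1)
print(k.sum(),cv2.minAreaRect((P[k,:2]*1000).astype(np.float32)),cv2.minEnclosingCircle((P[k,:2]*1000).astype(np.float32)))
E
```

```text
t: 11.92
ee_pos: [0.545, -0.14, 0.2112]
tcp_rot: [-0.0, 0.719, 0.695, 0.0]
ft_force: [0.1, -0.7, -2.7]
grip_width: 0.594
gripper_force: 40.0
t: 12.75
ee_pos: [0.4799, -0.3428, 0.177]
tcp_rot: [0.001, 0.72, 0.694, 0.0]
ft_force: [-0.5, -0.9, -2.2]
grip_width: 0.597
gripper_force: 40.0
t: 13.58
ee_pos: [0.4796, -0.3434, 0.1222]
tcp_rot: [0.001, 0.72, 0.694, -0.0]
ft_force: [-1.2, 0.6, 0.7]
grip_width: 0.591
gripper_force: 40.2
t: 14.42
ee_pos: [0.4803, -0.344, 0.2193]
tcp_rot: [0.002, 0.72, 0.694, -0.0]
ft_force: [0.5, -0.3, 0.3]
grip_width: 0.998
gripper_force: 0.0
[ 0.48115688 -0.344848    0.22168801]
127 ((618.9571533203125, 115.2100601196289), (29.48383331298828, 54.826969146728516), 0.3037620186805725) ((615.2567138671875, 114.79208374023438), 29.09712791442871)
```

View pics/s4.png

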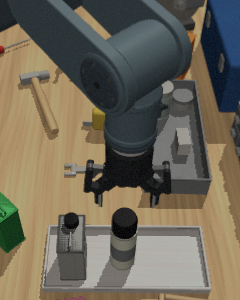

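Aerosol and can both stand in the tray. Next, the jar.

```bash
python3 -m pendant '[0,0,0,0.015,0.003,0,0.0854, 0,0,0,0.04,0.009,0,0.0854, 0,0,0,0.072,0.016,0,0.0854, 0,0,0,0.107,0.024,0,0.0854, 0,0,0,0.142,0.032,0,0.0854, 0,0,0,0.177,0.04,0,0.0854, 0,0,0,0.212,0.048,0,0.0854, 0,0,0,0.247,0.056,0,0.0854, 0,0,0,0.282,0.063,0,0.0854, 0,0,0,0.317,0.071,0,0.0854]'
python3 -m pendant '[0,0,0,0.035,0.008,0,0.0854, 0,0,0,0.068,0.015,0,0.0854, 0,0,0,0.098,0.022,0,0.0854, 0,0,0,0.122,0.028,0,0.0854, 0,0,0,0.14,0.0318,0,0.0854, 0,0,0,0.149,0.034,0,0.0854, 0,0,0,0.151,0.0343,0.01,0.0854, 0,0,0,0.151,0.0343,0.025,0.0854, 0,0,0,0.151,0.0343,0.035,0.0854, 0,0,0,0.151,0.0343,0.04,0.0854]'
python3 - <<'E'
from h import *
p,d=vision.capture("wrist");cv2.imwrite("pics/w5.png",p[:,:,::-1]);print(monitor.get_state()['ee_pos'])
E
```

```text
t: 15.3
ee_pos: [0.5608, -0.026, 0.2142]
tcp_rot: [-0.001, 0.72, 0.694, -0.0]
ft_force: [0.2, -0.5, -0.3]
grip_width: 1.001
gripper_force: 0.0
t: 16.13
ee_pos: [0.5997, 0.12, 0.1724]
tcp_rot: [-0.001, 0.72, 0.694, -0.002]
ft_force: [-0.3, 0.5, -0.7]
grip_width: 1.0
gripper_force: 0.0
[0.59957777 0.11994142 0.17209637]
```

View pics/w5.png

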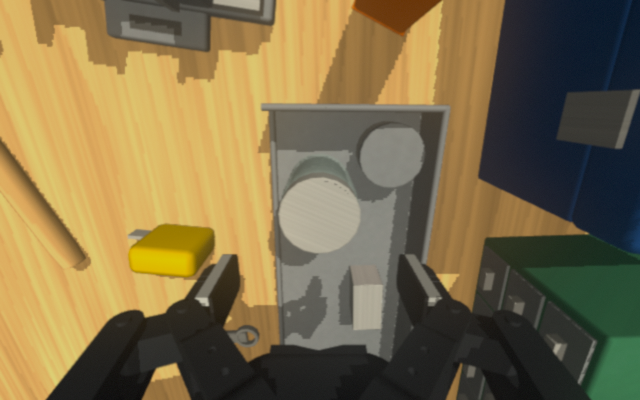

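The jar lid is at (320,215), centred between the fingers (mid column about 318), and the tin at (390,155) is clear. Descending to grip and carry.

```bash
python3 -m pendant '[0,0,0,0,0,0.01,0.0854, 0,0,0,0,0,0.025,0.0854, 0,0,0,0,0,0.042,0.0854, 0,0,0,0,0,0.06,0.0854, 0,0,0,0,0,0.076,0.0854, 0,0,0,0,0,0.088,0.0854, 0,0,0,0,0,0.097,0.0854, 0,0,0,0,0,0.102,0.0854, 0,0,0,0,0,0.104,0.08, 0,0,0,0,0,0.104,0.075]'
python3 -m pendant '[0,0,0,0,0,0,0.065, 0,0,0,0,0,0,0.055, 0,0,0,0,0,0,0.045, 0,0,0,0,0,0,0.03, 0,0,0,0,0,0,0.015, 0,0,0,0,0,0,0, 0,0,0,0,0,0,0, 0,0,0,0,0,0,0, 0,0,0,0,0,0,0, 0,0,0,0,0,0,0]' 40
```

```text
t: 17.02
ee_pos: [0.6016, 0.1208, 0.0713]
tcp_rot: [0.0, 0.72, 0.694, 0.0]
ft_force: [-1.0, 0.1, -1.1]
grip_width: 0.878
gripper_force: 0.0
t: 17.85
ee_pos: [0.6022, 0.1209, 0.0726]
tcp_rot: [0.001, 0.72, 0.694, 0.001]
ft_force: [-1.0, -1.0, 7.2]
grip_width: 0.756
gripper_force: 45.5
```

```bash
python3 -m pendant '[0,0,0,0,0,-0.006,0, 0,0,0,0,0,-0.02,0, 0,0,0,0,0,-0.04,0, 0,0,0,0,0,-0.06,0, 0,0,0,-0.01,0,-0.078,0, 0,0,0,-0.03,0,-0.088,0, 0,0,0,-0.058,0,-0.09,0, 0,0,0,-0.09,0,-0.09,0, 0,0,0,-0.124,0,-0.09,0, 0,0,0,-0.16,0,-0.09,0]'
python3 -m pendant '[0,0,0,-0.036,0,0,0, 0,0,0,-0.072,0,0,0, 0,0,0,-0.108,0,0,0, 0,0,0,-0.144,0,0,0, 0,0,0,-0.18,0,0,0, 0,0,0,-0.213,0,0,0, 0,0,0,-0.243,-0.001,0,0, 0,0,0,-0.268,-0.002,0,0, 0,0,0,-0.288,-0.002,0,0, 0,0,0,-0.3,-0.002,0.005,0]'
python3 -m pendant '[0,0,0,-0.004,0,0.015,0, 0,0,0,-0.004,0,0.03,0, 0,0,0,-0.004,0,0.045,0, 0,0,0,-0.004,0,0.058,0, 0,0,0,-0.004,0,0.069,0, 0,0,0,-0.004,0,0.077,0, 0,0,0,-0.004,0,0.082,0, 0,0,0,-0.004,0,0.085,0, 0,0,0,-0.004,0,0.085,0, 0,0,0,-0.004,0,0.085,0]'
python3 -m pendant '[0,0,0,0,0,0,0.07, 0,0,0,0,0,0,0.075, 0,0,0,0,0,0,0.08, 0,0,0,0,0,0,0.0854, 0,0,0,0,0,0,0.0854, 0,0,0,0,0,-0.01,0.0854, 0,0,0,0,0,-0.03,0.0854, 0,0,0,0,0,-0.055,0.0854, 0,0,0,0,0,-0.08,0.0854, 0,0,0,0,0,-0.104,0.0854]'
python3 - <<'E'
from h import *
p,d=vision.capture("side");cv2.imwrite("pics/s6.png",p[40:340,220:460,::-1]);print(monitor.get_state()['ee_pos'])
E
```

```text
t: 18.68
ee_pos: [0.5953, -0.0398, 0.1622]
tcp_rot: [0.0, 0.719, 0.695, 0.0]
ft_force: [0.8, -1.0, -3.5]
grip_width: 0.756
gripper_force: 45.4
t: 19.52
ee_pos: [0.5828, -0.3418, 0.1579]
tcp_rot: [0.001, 0.72, 0.694, -0.0]
ft_force: [0.9, -0.0, -2.6]
grip_width: 0.759
gripper_force: 45.5
t: 20.35
ee_pos: [0.5834, -0.3428, 0.0726]
tcp_rot: [0.001, 0.72, 0.694, 0.0]
ft_force: [-1.8, 2.5, 3.3]
grip_width: 0.756
gripper_force: 46.0
t: 21.18
ee_pos: [0.5827, -0.3429, 0.1773]
tcp_rot: [0.0, 0.72, 0.694, 0.0]
ft_force: [0.2, -0.2, 0.0]
grip_width: 1.002
gripper_force: 0.0
[ 0.58504149 -0.34465058  0.18362067]
```

View pics/s6.png

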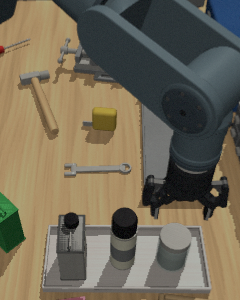

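All three containers stand in the tray: can (72,245), aerosol (124,235), jar (174,245). The blank must be gripped by its ends, because the fingers won't fit between the jaws on its long sides, so the tool turns 90°.

```bash
python3 - <<'E'
from h import *
print(np.round(monitor.get_state()['joint_positions'],2)); to(.650,-.0125,.034)
c=vision.get_calibration("scene");p,d=vision.capture("scene");P,v,u=cloud(d,c)
k=(abs(P[:,0]-.65)<.03)&(abs(P[:,1]+.013)<.045)&(P[:,2]>.04)&(P[:,2]<.047)
print(k.sum(),cv2.minAreaRect((P[k,:2]*1000).astype(np.float32)))
q=P[k,:2]; print(np.polyfit(q[:,1],q[:,0],1), q.mean(0))
E
```

```text
[-0.71  0.46  1.39 -0.    1.28 -0.67]
tool shift [0.3351 0.0519 0.1481] y-axis [ 0.9993 -0.0358  0.0072] t 21.23 pos [ 0.585  -0.3447  0.1836]
176 ((647.6632080078125, -13.032379150390625), (60.43037796020508, 36.97114181518555), 88.26365661621094)
[-0.01571149  0.6485445 ] [ 0.64875589 -0.0134541 ]
```

```bash
python3 -m pendant '[0,0,-0.04,0.012,0.002,0,0.0854, 0,0,-0.12,0.036,0.006,0,0.0854, 0,0,-0.21,0.07,0.012,0,0.0854, 0,0,-0.3,0.108,0.018,0,0.0854, 0,0,-0.4,0.147,0.024,0,0.0854, 0,0,-0.49,0.186,0.031,0,0.0854, 0,0,-0.58,0.225,0.037,0,0.0854, 0,0,-0.66,0.264,0.044,0,0.0854, 0,0,-0.73,0.3,0.05,0,0.0854, 0,0,-0.79,0.332,0.0548,0,0.0854]'
python3 -m pendant '[0,0,-0.1,0,0,0,0.0854, 0,0,-0.2,0,0,0,0.0854, 0,0,-0.3,0,0,0,0.0854, 0,0,-0.4,0,0,0.01,0.0854, 0,0,-0.5,0,0,0.02,0.0854, 0,0,-0.6,0,0,0.03,0.0854, 0,0,-0.68,0,0,0.038,0.0854, 0,0,-0.75,0,0,0.045,0.0854, 0,0,-0.79,0,0,0.05,0.0854, 0,0,-0.79,0,0,0.05,0.0854]'
python3 - <<'E'
from h import *
to(.650,-.0125,.034)
p,d=vision.capture("wrist");cv2.imwrite("pics/w7.png",p[:,:,::-1])
c=vision.get_calibration("wrist");P,v,u=cloud(d,c)
k=(abs(P[:,0]-.65)<.035)&(abs(P[:,1]+.013)<.05)&(P[:,2]>.035)&(P[:,2]<.05)
print(k.sum(),cv2.minAreaRect((P[k,:2]*1000).astype(np.float32)))
E
```

```text
t: 22.12
ee_pos: [0.6483, -0.0092, 0.1737]
tcp_rot: [-0.002, 0.394, 0.919, -0.0]
ft_force: [-0.1, -0.7, -0.2]
grip_width: 0.998
gripper_force: 0.0
t: 22.95
ee_pos: [0.6471, -0.0117, 0.1222]
tcp_rot: [-0.003, 0.012, 1.0, 0.001]
ft_force: [-0.7, 0.7, 0.2]
grip_width: 1.002
gripper_force: 0.0
tool shift [-0.0034 -0.0008  0.0882] y-axis [0.0234 0.9997 0.0012] t 22.95 pos [ 0.6471 -0.0117  0.1222]
3168 ((649.875244140625, -11.692777633666992), (60.74146270751953, 32.618900299072266), 89.53656768798828)
```

View pics/w7.png

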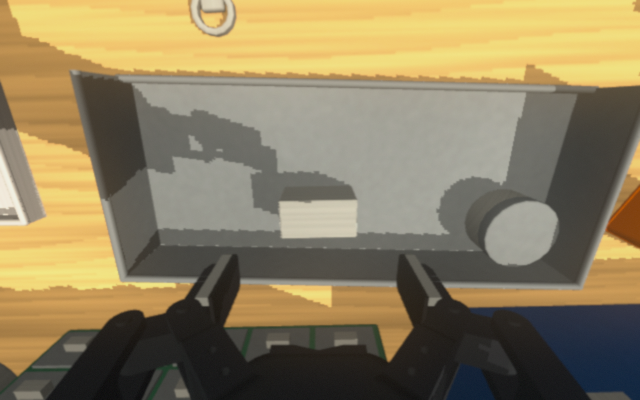

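The blank at (318,213) is centred between the fingers (mid column about 318) and square with the tool. Descending and gripping.

```bash
python3 -m pendant '[0,0,0,0,0,0.01,0.0854, 0,0,0,0,0,0.025,0.0854, 0,0,0,0,0,0.042,0.0854, 0,0,0,0,0,0.057,0.0854, 0,0,0,0,0,0.069,0.0854, 0,0,0,0,0,0.079,0.0854, 0,0,0,0,0,0.085,0.0854, 0,0,0,0,0,0.089,0.0854, 0,0,0,0,0,0.091,0.08, 0,0,0,0,0,0.091,0.075]'
python3 -m pendant '[0,0,0,0,0,0,0.065, 0,0,0,0,0,0,0.055, 0,0,0,0,0,0,0.045, 0,0,0,0,0,0,0.03, 0,0,0,0,0,0,0.015, 0,0,0,0,0,0,0, 0,0,0,0,0,0,0, 0,0,0,0,0,0,0, 0,0,0,0,0,0,0, 0,0,0,0,0,0,0]' 60
python3 -c "
from h import *; to(.472,.329,.2)"
```

```text
t: 23.83
ee_pos: [0.6496, -0.013, 0.0343]
tcp_rot: [0.0, 0.013, 1.0, -0.0]
ft_force: [0.2, 0.2, -0.3]
grip_width: 0.878
gripper_force: 0.0
t: 24.67
ee_pos: [0.6503, -0.013, 0.0355]
tcp_rot: [0.001, 0.013, 1.0, -0.0]
ft_force: [-0.1, 0.3, 5.9]
grip_width: 0.692
gripper_force: 67.7
tool shift [ 0.1871  0.337  -0.165 ] y-axis [ 2.680e-02  9.996e-01 -2.000e-04] t 24.67 pos [ 0.6503 -0.013   0.0355]
```

```bash
python3 -m pendant '[0,0,0,0,0,-0.006,0, 0,0,0,0,0,-0.02,0, 0,0,0,0,0,-0.045,0, 0,0,0,0,0,-0.07,0, 0,0,0,0.005,0.009,-0.09,0, 0,0,0.02,0.015,0.027,-0.1,0, 0,0,0.04,0.03,0.054,-0.1,0, 0,0,0.06,0.047,0.084,-0.1,0, 0,0,0.08,0.064,0.115,-0.1,0, 0,0,0.1,0.081,0.146,-0.1,0]'
python3 -c "
from h import *; to(.472,.329,.2);print(np.round(monitor.get_state()['joint_positions'],2))"
```

```text
t: 25.5
ee_pos: [0.5707, 0.136, 0.1344]
tcp_rot: [-0.001, 0.064, 0.998, -0.0]
ft_force: [0.7, 1.2, -5.9]
grip_width: 0.689
gripper_force: 66.7
tool shift [ 0.1227  0.1787 -0.0655] y-axis [ 1.283e-01  9.917e-01 -3.000e-04] t 25.5 pos [0.5707 0.136  0.1344]
[ 0.03  0.34  1.67 -0.    1.13 -1.41]
```

```bash
python3 -m pendant '[0,0,0.015,0.018,0.026,0,0, 0,0,0.03,0.037,0.053,0,0, 0,0,0.045,0.056,0.081,0,0, 0,0,0.055,0.075,0.108,0,0, 0,0,0.06,0.092,0.133,0,0, 0,0,0.064,0.107,0.155,0,0, 0,0,0.064,0.118,0.17,0,0, 0,0,0.064,0.123,0.178,0,0, 0,0,0.064,0.1244,0.1797,0,0, 0,0,0.064,0.1244,0.1797,0,0]'
python3 - <<'E'
from h import *
s=monitor.get_state();to(.472,.329,.066)
c=vision.get_calibration("wrist");p,d=vision.capture("wrist");cv2.imwrite("pics/w8.png",p[:,:,::-1])
P,v,u=cloud(d,c)
yaw=-.19;R=np.array([[np.cos(yaw),-np.sin(yaw)],[np.sin(yaw),np.cos(yaw)]])
q=(P[:,:2]-np.array([.472,.329]))@R
m=(abs(q[:,1])<.06)&(P[:,2]>.062)&(P[:,2]<.072)
for nm,a in(("fix",m&(q[:,0]>.01)&(q[:,0]<.08)),("mov",m&(q[:,0]<-.01)&(q[:,0]>-.08))):
    print(nm,a.sum(),np.percentile(q[a],[1,99],axis=0).round(4).tolist() if a.sum()>5 else '')
b=(P[:,2]>.115)&(P[:,2]<.145)&(abs(q)<.05).all(1);print("blank",b.sum(),cv2.minAreaRect((q[b]*1000).astype(np.float32)) if b.sum()>5 else '')
E
```

```text
t: 26.33
ee_pos: [0.4714, 0.329, 0.1343]
tcp_rot: [-0.0, 0.095, 0.995, -0.0]
ft_force: [-0.4, -0.1, -5.0]
grip_width: 0.694
gripper_force: 66.6
tool shift [-0.0006  0.0001  0.0683] y-axis [ 1.887e-01  9.820e-01 -7.000e-04] t 26.33 pos [0.4714 0.329  0.1343]
fix 0 
mov 6507 [[-0.0604, -0.0429], [-0.0267, 0.048]]
blank 10769 ((-1.4414691925048828, 0.5605735778808594), (33.663394927978516, 86.5448226928711), 0.13560481369495392)
```

View pics/w8.png

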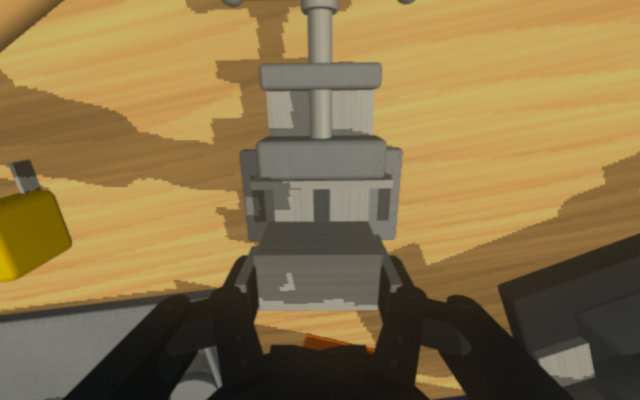

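The blank hangs square over the gap, parallel to the jaw edge near row 178, and measures centred to about 1 mm. Lowering it slowly.

```bash
python3 -m pendant '[0,0,0,0,0,0.005,0, 0,0,0,0,0,0.013,0, 0,0,0,0,0,0.022,0, 0,0,0,0,0,0.031,0, 0,0,0,0,0,0.04,0, 0,0,0,0,0,0.048,0, 0,0,0,0,0,0.055,0, 0,0,0,0,0,0.06,0, 0,0,0,0,0,0.063,0, 0,0,0,0,0,0.065,0]'
python3 -m pendant '[0,0,0,0,0,0.001,0, 0,0,0,0,0,0.002,0, 0,0,0,0,0,0.003,0, 0,0,0,0,0,0.003,0, 0,0,0,0,0,0.003,0, 0,0,0,0,0,0.003,0, 0,0,0,0,0,0.003,0, 0,0,0,0,0,0.003,0, 0,0,0,0,0,0.003,0, 0,0,0,0,0,0.003,0]'
```

```text
t: 27.22
ee_pos: [0.4716, 0.3292, 0.0688]
tcp_rot: [-0.0, 0.095, 0.995, -0.0]
ft_force: [0.2, -0.2, -4.7]
grip_width: 0.691
gripper_force: 66.7
t: 28.05
ee_pos: [0.472, 0.3294, 0.0675]
tcp_rot: [0.0, 0.095, 0.995, 0.0]
ft_force: [-4.8, -2.2, 6.6]
grip_width: 0.69
gripper_force: 67.8
```

```bash
python3 -m pendant '[0,0,0,0,0,0,0.065, 0,0,0,0,0,0,0.072, 0,0,0,0,0,0,0.08, 0,0,0,0,0,0,0.0854, 0,0,0,0,0,0,0.0854, 0,0,0,0,0,-0.008,0.0854, 0,0,0,0,0,-0.025,0.0854, 0,0,0,0,0,-0.05,0.0854, 0,0,0,0,0,-0.08,0.0854, 0,0,0,0,0,-0.11,0.0854]' 40
python3 - <<'E'
from h import *
s=monitor.get_state();to(.583,-.343,.175)
c=vision.get_calibration("wrist");p,d=vision.capture("wrist");cv2.imwrite("pics/w9.png",p[:,:,::-1])
P,v,u=cloud(d,c)
yaw=-.19;R=np.array([[np.cos(yaw),-np.sin(yaw)],[np.sin(yaw),np.cos(yaw)]])
q=(P[:,:2]-np.array([.472,.329]))@R
b=(P[:,2]>.072)&(P[:,2]<.085)&(abs(q)<.05).all(1);print("blank",b.sum(),np.median(P[b,2]),cv2.minAreaRect((q[b]*1000).astype(np.float32)) if b.sum()>5 else '')
m=(abs(q[:,1])<.06)&(P[:,2]>.06)&(P[:,2]<.0705)
for nm,a in(("fix",m&(q[:,0]>.02)&(q[:,0]<.08)),("mov",m&(q[:,0]<-.02)&(q[:,0]>-.08))):
    print(nm,a.sum(),np.percentile(q[a],[1,99],axis=0).round(4).tolist() if a.sum()>5 else '')
E
```

```text
t: 28.88
ee_pos: [0.4712, 0.329, 0.1775]
tcp_rot: [-0.0, 0.095, 0.995, -0.0]
ft_force: [0.2, 0.5, -0.7]
grip_width: 1.005
gripper_force: 0.0
tool shift [-0.2372 -0.6386  0.0027] y-axis [ 1.897e-01  9.818e-01 -5.000e-04] t 28.88 pos [0.4712 0.329  0.1775]
blank 2508 0.0756729753392233 ((-0.9273662567138672, 0.8140201568603516), (32.553558349609375, 60.633975982666016), 0.09171880781650543)
fix 3327 [[0.025, -0.0433], [0.058, 0.05]]
mov 4497 [[-0.0603, -0.0429], [-0.0265, 0.0484]]
```

View pics/w9.png

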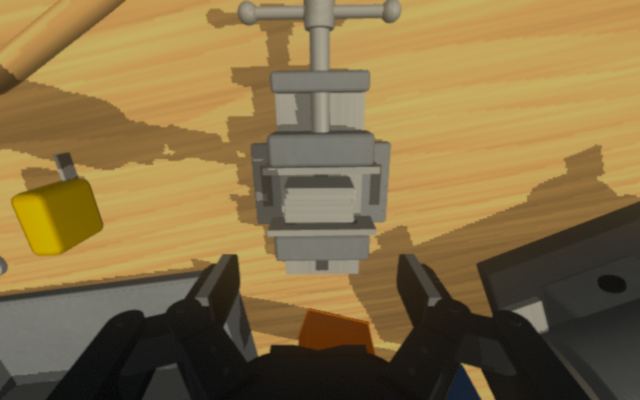

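The blank lies centred on the bed at (320,200), within 1 mm and parallel. Now back to the jar for the returns.

```bash
python3 -m pendant '[0,0,0.035,-0.006,-0.016,0,0.0854, 0,0,0.1,-0.0166,-0.0447,0,0.0854, 0,0,0.177,-0.0296,-0.0798,0,0.0854, 0,0,0.255,-0.0426,-0.1149,0,0.0854, 0,0,0.333,-0.0556,-0.15,0,0.0854, 0,0,0.41,-0.0687,-0.1851,0,0.0854, 0,0,0.488,-0.0817,-0.2202,0,0.0854, 0,0,0.566,-0.0947,-0.2554,0,0.0854, 0,0,0.637,-0.1066,-0.2873,0,0.0854, 0,0,0.708,-0.1184,-0.3192,0,0.0854]'
python3 -m pendant '[0,0,0.071,-0.03,-0.0166,0,0.0854, 0,0,0.149,-0.0625,-0.0348,0,0.0854, 0,0,0.227,-0.0952,-0.053,0,0.0854, 0,0,0.304,-0.128,-0.0712,0,0.0854, 0,0,0.382,-0.1607,-0.0894,0,0.0854, 0,0,0.46,-0.1934,-0.1076,0,0.0854, 0,0,0.538,-0.2262,-0.1258,0,0.0854, 0,0,0.616,-0.2589,-0.144,0,0.0854, 0,0,0.673,-0.2827,-0.1572,0,0.0854, 0,0,0.708,-0.2976,-0.1655,0,0.0854]'
python3 -m pendant '[0,0,0,0,0,0,0.0854, 0,0,0,0,0,0,0.0854, 0,0,0,0,0,0,0.0854, 0,0,0,0,0,0,0.0854, 0,0,0,0,0,0,0.0854, 0,0,0,0,0,0,0.0854, 0,0,0,0,0,0,0.0854, 0,0,0,0,0,0,0.0854, 0,0,0,0,0,0,0.0854, 0,0,0,0,0,0,0.0854]'
python3 -c "
from h import *; to(.5834,-.3427,.071)"
```

```text
t: 29.77
ee_pos: [0.5276, -0.0086, 0.177]
tcp_rot: [0.001, 0.436, 0.9, 0.0]
ft_force: [0.4, 0.4, 0.4]
grip_width: 1.005
gripper_force: 0.0
t: 30.6
ee_pos: [0.5831, -0.3463, 0.1767]
tcp_rot: [0.001, 0.722, 0.692, -0.0]
ft_force: [0.8, 0.2, -0.3]
grip_width: 1.0
gripper_force: 0.0
t: 31.43
ee_pos: [0.5832, -0.3425, 0.1763]
tcp_rot: [0.0, 0.72, 0.694, 0.0]
ft_force: [0.1, -0.1, -0.1]
grip_width: 1.003
gripper_force: 0.0
tool shift [-0.0002  0.0002  0.1053] y-axis [ 0.9994 -0.0358  0.    ] t 31.43 pos [ 0.5832 -0.3425  0.1763]
```

```bash
python3 -m pendant '[0,0,0,0,0,0.01,0.0854, 0,0,0,0,0,0.025,0.0854, 0,0,0,0,0,0.042,0.0854, 0,0,0,0,0,0.06,0.0854, 0,0,0,0,0,0.076,0.0854, 0,0,0,0,0,0.089,0.0854, 0,0,0,0,0,0.098,0.0854, 0,0,0,0,0,0.103,0.0854, 0,0,0,0,0,0.105,0.08, 0,0,0,0,0,0.105,0.075]'
python3 -m pendant '[0,0,0,0,0,0,0.065, 0,0,0,0,0,0,0.055, 0,0,0,0,0,0,0.045, 0,0,0,0,0,0,0.03, 0,0,0,0,0,0,0.015, 0,0,0,0,0,0,0, 0,0,0,0,0,0,0, 0,0,0,0,0,0,0, 0,0,0,0,0,0,0, 0,0,0,0,0,0,0]' 40
python3 -m pendant '[0,0,0,0,0,-0.006,0, 0,0,0,0,0,-0.02,0, 0,0,0,0,0,-0.045,0, 0,0,0,0,0,-0.07,0, 0,0,0,0.01,0,-0.085,0, 0,0,0,0.03,0,-0.09,0, 0,0,0,0.058,0,-0.09,0, 0,0,0,0.09,0,-0.09,0, 0,0,0,0.124,0,-0.09,0, 0,0,0,0.16,0,-0.09,0]'
python3 -m pendant '[0,0,0,0.036,0,0,0, 0,0,0,0.072,0,0,0, 0,0,0,0.108,0,0,0, 0,0,0,0.144,0,0,0, 0,0,0,0.18,0,0,0, 0,0,0,0.213,0.001,0,0, 0,0,0,0.243,0.002,0,0, 0,0,0,0.272,0.002,0,0, 0,0,0,0.294,0.002,0,0, 0,0,0,0.304,0.002,0,0]'
python3 -m pendant '[0,0,0,0,0,0.005,0, 0,0,0,0,0,0.02,0, 0,0,0,0,0,0.036,0, 0,0,0,0,0,0.05,0, 0,0,0,0,0,0.063,0, 0,0,0,0,0,0.074,0, 0,0,0,0,0,0.082,0, 0,0,0,0,0,0.087,0, 0,0,0,0,0,0.089,0, 0,0,0,0,0,0.09,0]'
python3 -c "
from h import *; to(.480,-.3431,.215)"
```

```text
t: 32.27
ee_pos: [0.5832, -0.3427, 0.0712]
tcp_rot: [-0.0, 0.72, 0.694, -0.0]
ft_force: [-0.3, 0.4, 0.8]
grip_width: 0.88
gripper_force: 0.0
t: 33.1
ee_pos: [0.5838, -0.3432, 0.0727]
tcp_rot: [0.001, 0.72, 0.694, 0.0]
ft_force: [-0.8, 0.4, 6.0]
grip_width: 0.755
gripper_force: 45.5
t: 33.93
ee_pos: [0.5877, -0.18, 0.1605]
tcp_rot: [-0.001, 0.72, 0.694, -0.0]
ft_force: [0.5, 0.3, -3.5]
grip_width: 0.759
gripper_force: 45.4
t: 34.77
ee_pos: [0.5999, 0.1253, 0.1605]
tcp_rot: [-0.001, 0.719, 0.695, -0.0]
ft_force: [0.2, -0.3, -3.4]
grip_width: 0.753
gripper_force: 45.4
t: 35.6
ee_pos: [0.602, 0.1207, 0.0726]
tcp_rot: [0.0, 0.72, 0.694, -0.0]
ft_force: [-6.7, -1.4, 13.2]
grip_width: 0.753
gripper_force: 46.8
tool shift [-0.468  -0.1053 -0.1422] y-axis [ 9.994e-01 -3.590e-02 -4.000e-04] t 35.6 pos [0.602  0.1207 0.0726]
```

```bash
python3 -m pendant '[0,0,0,0,0,-0.001,0.068, 0,0,0,0,0,-0.001,0.074, 0,0,0,0,0,-0.001,0.08, 0,0,0,0,0,-0.001,0.0854, 0,0,0,0,0,-0.001,0.0854, 0,0,0,0,0,-0.01,0.0854, 0,0,0,0,0,-0.035,0.0854, 0,0,0,0,0,-0.07,0.0854, 0,0,0,0,0,-0.11,0.0854, 0,0,0,0,0,-0.144,0.0854]'
python3 -m pendant '[0,0,0,-0.015,-0.003,0,0.0854, 0,0,0,-0.04,-0.009,0,0.0854, 0,0,0,-0.072,-0.016,0,0.0854, 0,0,0,-0.107,-0.024,0,0.0854, 0,0,0,-0.142,-0.032,0,0.0854, 0,0,0,-0.177,-0.04,0,0.0854, 0,0,0,-0.212,-0.048,0,0.0854, 0,0,0,-0.247,-0.056,0,0.0854, 0,0,0,-0.282,-0.063,0,0.0854, 0,0,0,-0.317,-0.071,0,0.0854]'
python3 -m pendant '[0,0,0,-0.035,-0.008,0,0.0854, 0,0,0,-0.068,-0.015,0,0.0854, 0,0,0,-0.098,-0.022,0,0.0854, 0,0,0,-0.122,-0.028,0,0.0854, 0,0,0,-0.14,-0.0318,0,0.0854, 0,0,0,-0.149,-0.034,0,0.0854, 0,0,0,-0.151,-0.0343,0,0.0854, 0,0,0,-0.151,-0.0343,0.01,0.0854, 0,0,0,-0.151,-0.0343,0.025,0.0854, 0,0,0,-0.151,-0.0343,0.04,0.0854]'
python3 -m pendant '[0,0,0,0,0,0.01,0.0854, 0,0,0,0,0,0.022,0.0854, 0,0,0,0,0,0.035,0.0854, 0,0,0,0,0,0.045,0.0854, 0,0,0,0,0,0.052,0.0854, 0,0,0,0,0,0.054,0.08, 0,0,0,0,0,0.054,0.07, 0,0,0,0,0,0.054,0.06, 0,0,0,0,0,0.054,0.05, 0,0,0,0,0,0.054,0.04]'
python3 -m pendant '[0,0,0,0,0,0,0.03, 0,0,0,0,0,0,0.02, 0,0,0,0,0,0,0.01, 0,0,0,0,0,0,0, 0,0,0,0,0,0,0, 0,0,0,0,0,0,0, 0,0,0,0,0,0,0, 0,0,0,0,0,0,0, 0,0,0,0,0,0,0, 0,0,0,0,0,0,0]' 40
```

```text
t: 36.43
ee_pos: [0.6019, 0.121, 0.2182]
tcp_rot: [0.0, 0.72, 0.694, 0.0]
ft_force: [0.8, -0.8, 0.5]
grip_width: 0.998
gripper_force: 0.0
t: 37.27
ee_pos: [0.5188, -0.195, 0.216]
tcp_rot: [0.001, 0.72, 0.694, 0.0]
ft_force: [0.8, -1.1, 0.2]
grip_width: 0.999
gripper_force: 0.0
t: 38.1
ee_pos: [0.4804, -0.3415, 0.1747]
tcp_rot: [0.0, 0.719, 0.695, 0.0]
ft_force: [0.4, -0.2, -0.4]
grip_width: 0.998
gripper_force: 0.0
t: 38.93
ee_pos: [0.4799, -0.3434, 0.1224]
tcp_rot: [0.0, 0.72, 0.694, -0.0]
ft_force: [-1.8, 0.5, 3.3]
grip_width: 0.59
gripper_force: 40.5
t: 39.77
ee_pos: [0.4799, -0.3434, 0.1224]
tcp_rot: [0.001, 0.72, 0.694, -0.0]
ft_force: [-2.7, 1.3, 4.8]
grip_width: 0.592
gripper_force: 40.7
```

Carrying the aerosol back by (+0.366, +0.104).

```bash
python3 -m pendant '[0,0,0,0,0,-0.006,0, 0,0,0,0,0,-0.02,0, 0,0,0,0,0,-0.04,0, 0,0,0,0,0,-0.06,0, 0,0,0,0.01,0.003,-0.078,0, 0,0,0,0.03,0.009,-0.088,0, 0,0,0,0.058,0.017,-0.09,0, 0,0,0,0.09,0.026,-0.09,0, 0,0,0,0.124,0.035,-0.09,0, 0,0,0,0.16,0.045,-0.09,0]'
python3 -m pendant '[0,0,0,0.035,0.01,0,0, 0,0,0,0.07,0.02,0,0, 0,0,0,0.105,0.03,0,0, 0,0,0,0.137,0.039,0,0, 0,0,0,0.164,0.047,0,0, 0,0,0,0.185,0.053,0,0, 0,0,0,0.199,0.057,0,0, 0,0,0,0.206,0.059,0,0, 0,0,0,0.206,0.059,0.01,0, 0,0,0,0.206,0.059,0.025,0]'
python3 -m pendant '[0,0,0,0,0,0.015,0, 0,0,0,0,0,0.029,0, 0,0,0,0,0,0.041,0, 0,0,0,0,0,0.05,0, 0,0,0,0,0,0.057,0, 0,0,0,0,0,0.061,0, 0,0,0,0,0,0.063,0, 0,0,0,0,0,0.064,0, 0,0,0,0,0,0.065,0, 0,0,0,0,0,0.065,0]'
python3 -m pendant '[0,0,0,0,0,0,0.06, 0,0,0,0,0,0,0.07, 0,0,0,0,0,0,0.08, 0,0,0,0,0,0,0.0854, 0,0,0,0,0,0,0.0854, 0,0,0,0,0,-0.01,0.0854, 0,0,0,0,0,-0.03,0.0854, 0,0,0,0,0,-0.055,0.0854, 0,0,0,0,0,-0.08,0.0854, 0,0,0,0,0,-0.094,0.0854]'
python3 -m pendant '[0,0,0,-0.015,-0.008,0,0.0854, 0,0,0,-0.04,-0.022,0,0.0854, 0,0,0,-0.07,-0.039,0,0.0854, 0,0,0,-0.102,-0.057,0,0.0854, 0,0,0,-0.134,-0.075,0,0.0854, 0,0,0,-0.166,-0.093,0,0.0854, 0,0,0,-0.198,-0.111,0,0.0854, 0,0,0,-0.23,-0.129,0,0.0854, 0,0,0,-0.262,-0.147,0,0.0854, 0,0,0,-0.292,-0.164,0,0.0854]'
python3 -m pendant '[0,0,0,-0.025,-0.014,0,0.0854, 0,0,0,-0.048,-0.027,0,0.0854, 0,0,0,-0.065,-0.036,0,0.0854, 0,0,0,-0.074,-0.041,0,0.0854, 0,0,0,-0.0775,-0.043,0,0.0854, 0,0,0,-0.0775,-0.043,0.01,0.0854, 0,0,0,-0.0775,-0.043,0.02,0.0854, 0,0,0,-0.0775,-0.043,0.03,0.0854, 0,0,0,-0.0775,-0.043,0.035,0.0854, 0,0,0,-0.0775,-0.043,0.035,0.0854]'
python3 - <<'E'
from h import *
to(.3769,-.3428,.101)
p,d=vision.capture("scene");cv2.imwrite("pics/s10.png",cv2.resize(p[130:270,180:500,::-1],None,fx=2.4,fy=2.4))
E
```

```text
t: 40.6
ee_pos: [0.5305, -0.1834, 0.2113]
tcp_rot: [0.0, 0.72, 0.694, 0.0]
ft_force: [1.3, -0.2, -3.4]
grip_width: 0.594
gripper_force: 41.1
t: 41.43
ee_pos: [0.5979, 0.0184, 0.1871]
tcp_rot: [0.002, 0.72, 0.694, 0.001]
ft_force: [0.7, 0.5, -2.7]
grip_width: 0.593
gripper_force: 41.1
t: 42.27
ee_pos: [0.5973, 0.019, 0.1224]
tcp_rot: [0.0, 0.72, 0.694, 0.0]
ft_force: [-2.8, -0.3, 1.9]
grip_width: 0.596
gripper_force: 41.4
t: 43.1
ee_pos: [0.5982, 0.019, 0.2193]
tcp_rot: [0.002, 0.72, 0.694, 0.001]
ft_force: [0.9, -0.6, 0.4]
grip_width: 1.002
gripper_force: 0.0
t: 43.93
ee_pos: [0.4214, -0.2684, 0.2164]
tcp_rot: [0.001, 0.72, 0.694, -0.0]
ft_force: [1.4, 0.5, -0.4]
grip_width: 1.0
gripper_force: 0.0
t: 44.77
ee_pos: [0.3764, -0.3407, 0.178]
tcp_rot: [-0.002, 0.719, 0.695, 0.0]
ft_force: [0.1, -0.4, -1.1]
grip_width: 0.997
gripper_force: 0.0
tool shift [-0.0023  0.0008  0.077 ] y-axis [ 0.9994 -0.0346 -0.0024] t 44.77 pos [ 0.3764 -0.3407  0.178 ]
```

View pics/s10.png

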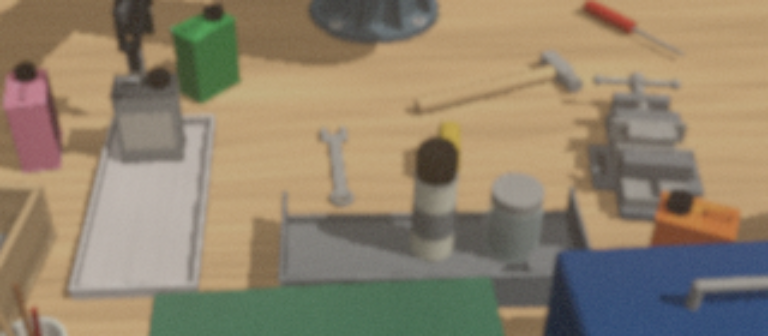

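Aerosol (435,205) and jar (515,215) stand in the bay, and the blank is in the vise. Last, the can goes back.

```bash
python3 -m pendant '[0,0,0,0,0,0.01,0.0854, 0,0,0,0,0,0.022,0.0854, 0,0,0,0,0,0.036,0.0854, 0,0,0,0,0,0.05,0.0854, 0,0,0,0,0,0.062,0.0854, 0,0,0,0,0,0.071,0.0854, 0,0,0,0,0,0.077,0.0854, 0,0,0,0,0,0.079,0.08, 0,0,0,0,0,0.079,0.075, 0,0,0,0,0,0.079,0.065]'
python3 -m pendant '[0,0,0,0,0,0,0.055, 0,0,0,0,0,0,0.045, 0,0,0,0,0,0,0.035, 0,0,0,0,0,0,0.02, 0,0,0,0,0,0,0.01, 0,0,0,0,0,0,0, 0,0,0,0,0,0,0, 0,0,0,0,0,0,0, 0,0,0,0,0,0,0, 0,0,0,0,0,0,0]' 40
python3 -m pendant '[0,0,0,0,0,-0.006,0, 0,0,0,0,0,-0.02,0, 0,0,0,0,0,-0.04,0, 0,0,0,0,0,-0.06,0, 0,0,0,0.01,0.007,-0.078,0, 0,0,0,0.03,0.022,-0.088,0, 0,0,0,0.055,0.042,-0.09,0, 0,0,0,0.083,0.063,-0.09,0, 0,0,0,0.111,0.084,-0.09,0, 0,0,0,0.14,0.106,-0.09,0]'
python3 -m pendant '[0,0,0,0.028,0.021,0,0, 0,0,0,0.054,0.041,0,0, 0,0,0,0.078,0.059,0,0, 0,0,0,0.099,0.075,0,0, 0,0,0,0.115,0.087,0,0, 0,0,0,0.125,0.095,0,0, 0,0,0,0.128,0.097,0,0, 0,0,0,0.128,0.097,0.005,0, 0,0,0,0.128,0.097,0.015,0, 0,0,0,0.128,0.097,0.03,0]'
python3 -m pendant '[0,0,0,0,0,0.014,0, 0,0,0,0,0,0.027,0, 0,0,0,0,0,0.038,0, 0,0,0,0,0,0.047,0, 0,0,0,0,0,0.053,0, 0,0,0,0,0,0.057,0, 0,0,0,0,0,0.059,0, 0,0,0,0,0,0.06,0, 0,0,0,0,0,0.06,0, 0,0,0,0,0,0.06,0]'
```

```text
t: 45.65
ee_pos: [0.377, -0.343, 0.1018]
tcp_rot: [0.0, 0.72, 0.694, -0.0]
ft_force: [-0.1, 0.1, -0.6]
grip_width: 0.768
gripper_force: 0.0
t: 46.48
ee_pos: [0.377, -0.3432, 0.1022]
tcp_rot: [0.001, 0.72, 0.694, -0.0]
ft_force: [-1.5, 0.9, 5.3]
grip_width: 0.608
gripper_force: 42.0
t: 47.32
ee_pos: [0.488, -0.2052, 0.1912]
tcp_rot: [-0.0, 0.72, 0.694, -0.0]
ft_force: [0.4, -0.5, -2.3]
grip_width: 0.605
gripper_force: 42.4
t: 48.15
ee_pos: [0.5892, -0.0835, 0.1615]
tcp_rot: [0.001, 0.72, 0.694, 0.0]
ft_force: [-0.1, -0.0, -2.1]
grip_width: 0.607
gripper_force: 42.5
t: 48.98
ee_pos: [0.5898, -0.0823, 0.1023]
tcp_rot: [0.001, 0.72, 0.694, 0.0]
ft_force: [-1.7, 0.3, 2.0]
grip_width: 0.61
gripper_force: 42.7
```

```bash
python3 -m pendant '[0,0,0,0,0,0,0.06, 0,0,0,0,0,0,0.07, 0,0,0,0,0,0,0.08, 0,0,0,0,0,0,0.0854, 0,0,0,0,0,0,0.0854, 0,0,0,0,0,-0.01,0.0854, 0,0,0,0,0,-0.03,0.0854, 0,0,0,0,0,-0.06,0.0854, 0,0,0,0,0,-0.09,0.0854, 0,0,0,0,0,-0.12,0.0854]'
python3 -m pendant '[0,0,0,-0.01,-0.01,0,0.0854, 0,0,0,-0.03,-0.03,0,0.0854, 0,0,0,-0.055,-0.055,0,0.0854, 0,0,0,-0.08,-0.08,0,0.0854, 0,0,0,-0.105,-0.105,0,0.0854, 0,0,0,-0.13,-0.13,0,0.0854, 0,0,0,-0.15,-0.15,0,0.0854, 0,0,0,-0.16,-0.16,0,0.0854, 0,0,0,-0.16,-0.16,0,0.0854, 0,0,0,-0.16,-0.16,0,0.0854]'
python3 - <<'E'
from h import *
z=np.load("pics/c0.npz")
for nm,n in (("a","scene"),("b","side")):
    p,d=vision.capture(n);P1,v,u=cloud(d,vision.get_calibration(n))
    if n=="scene": cv2.imwrite("pics/s11.png",cv2.resize(p[130:270,180:500,::-1],None,fx=2.4,fy=2.4))
    for lab,b in dict(can=(.55,.63,-.14,-.035,.108,.119),aero=(.55,.64,-.02,.06,.152,.168),jar=(.55,.65,.07,.17,.088,.1),tin=(.63,.7,.1,.18,.033,.043),tape=(.41,.5,.02,.09,.055,.07)).items():
        o=[]
        for P in (z[nm],P1):
            k=(P[:,0]>b[0])&(P[:,0]<b[1])&(P[:,1]>b[2])&(P[:,1]<b[3])&(P[:,2]>b[4])&(P[:,2]<b[5]);q=P[k,:2]
            o.append((k.sum(),np.round(q.mean(0)*1000,1).tolist() if k.any() else None, round(cv2.minAreaRect((q*1000).astype(np.float32))[2],1) if k.sum()>5 else None))
        print(n,lab,o)
E
```

```text
t: 49.82
ee_pos: [0.589, -0.0821, 0.2232]
tcp_rot: [-0.0, 0.72, 0.694, -0.0]
ft_force: [0.2, 0.2, 1.0]
grip_width: 1.0
gripper_force: 0.0
t: 50.65
ee_pos: [0.4234, -0.2369, 0.222]
tcp_rot: [0.001, 0.72, 0.693, 0.0]
ft_force: [0.0, 0.4, 0.4]
grip_width: 0.999
gripper_force: 0.0
scene can [(np.int64(232), [597.8, -90.8], 1.1), (np.int64(239), [597.5, -91.8], 89.4)]
scene aero [(np.int64(198), [599.9, 18.9], 38.5), (np.int64(193), [602.4, 18.9], 44.1)]
scene jar [(np.int64(266), [604.5, 119.0], 52.0), (np.int64(270), [606.7, 118.8], 12.9)]
scene tin [(np.int64(137), [658.4, 140.3], 70.4), (np.int64(146), [657.3, 138.4], 72.2)]
scene tape [(np.int64(70), [440.4, 65.7], 81.6), (np.int64(75), [441.2, 64.7], 81.1)]
side can [(np.int64(500), [590.5, -98.3], 89.3), (np.int64(504), [590.6, -97.9], 89.5)]
side aero [(np.int64(246), [597.1, 14.5], 9.9), (np.int64(249), [599.4, 14.7], 89.3)]
side jar [(np.int64(188), [597.4, 125.8], 21.4), (np.int64(186), [599.0, 125.4], 25.9)]
side tin [(np.int64(207), [674.3, 150.4], 86.7), (np.int64(197), [675.3, 149.5], 87.0)]
side tape [(np.int64(209), [448.4, 58.3], 82.6), (np.int64(9), [478.9, 60.7], 88.2)]
```

View pics/s11.png

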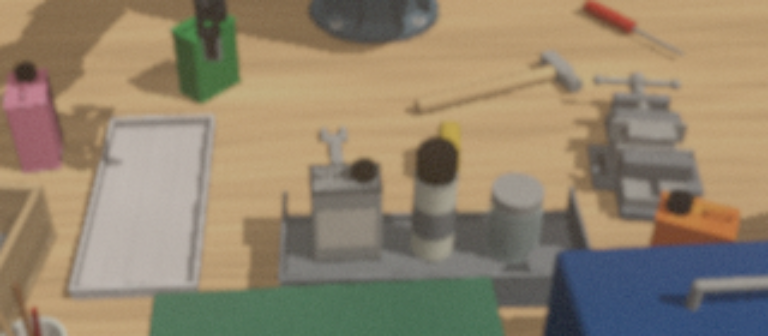

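All three containers are back within about 2.5 mm of their starting spots, and the blank is in the vise. The arm is clear, so I'm handing in.

```bash
python3 -c "
from workcell import order; print(order.sign_off())"
```

```text
the job is handed in; nothing more can be done
None
```

The job is handed in at about 51 s: the blank lies within about 1 mm of centre on the vise bed and parallel to the jaws, and all three containers stand upright within about 3 mm of their starting spots; the hand-in returned no verdict.

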